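Put the two porcelain eggs away in the keepsake tray

ROBOT

A 6-joint arm with a two-finger parallel gripper is mounted at the origin on the work surface. World frame = base frame: x ahead of the robot, y to its left, z up, the work surface at z = 0. Lengths are in mm, angles in rad, forces in N, time in s.
With the tool pointing down it reaches from about 350 to 975 mm from the base axis. Payload 7.1 kg.
Tool frame: the origin (TCP) lies on the centre line of the jaws, within the pads' length; the fingertips stand 17 mm ahead of it and the grasp point (between the pads) lies 2 mm behind it; z points along the fingers, y is the direction in which the jaws open and shut (so a half turn about z gives the same grasp; the last joint's range is limited). The gripper opens to 88 mm and grips with 3 to 60 N. Pads are 20 mm wide; open, the fingers measure 115 mm over their backs; the gripper's body (75 mm by 178 mm) begins 61 mm behind the grasp point.
Start: joints at [1.267, 0.423, 1.63, -0, 1.089, -0.019], TCP at [175.572, 599.816, 239.675] pointing down, gripper open.
Joint ranges: [-3, 3], [-0.9, 2.11], [0.09, 2.58], [-1.31, 4.45], [0.11, 2.69], [-2.54, 2.54]. Speed limits (rad/s): [2.39, 2.39, 3.01, 3.14, 3.14, 3.14].

INTERFACE

Orientations are given as a rotation vector (axis times angle).
In Python, from workcell import ctrl, imaging, workorder gives the robot as it stands. The module is installed in compiled form; this text tells all that it offers.
- The arm moves only by the shell command python3 -m crank 'ROWS' [OPENING]. ROWS is JSON, a list of rows, each an object with "travel": the shift along the tool's x, y, z as a fraction of full scale, a list of three; "turn": the turn about the tool's z as a fraction of full scale. In form: [{"travel": [dx, dy, dz], "turn": turn}, ...]. A call has 1 to 20 rows; each row shifts and turns the pose as measured when the row begins, along the tool's axes as they then stand; what a row does not reach is not made up. Full scale, the value 1, is 5 cm for a shift and 0.1 rad for a turn. A row lasts 1/10 s, in which the tool goes at most 50 mm and 8.59 degrees, less where a joint would pass 70% of its speed; a pose out of reach is approached as far as the arm can. A call with a number of a shift or a turn outside -1 to 1 is refused whole. A call with a gripper value outside its range is refused whole. OPENING is the gripper command: -1 is shut, 1 is fully open, values between are in proportion, set as the call begins (- or left out, the last holds). The fingers move at their own pace and stop on an object; the grip force is fixed at half the most. Time passes only in rows, so rows that do not move let the fingers close. It gives the time, the measured TCP pose, the force and the opening at its end, in the units of the state.
- ctrl.get_obs(): the state, without advancing time (a new reading comes with each control period).
- imaging.get_image(name): name is "scene" or "top"; returns the picture (420x560x3 uint8, blue, green, red); there is no depth.
- imaging.camera_info(name): a dict with "camera_matrix" (3x3 intrinsics, pixels), "rvec" (rotation vector, rad) and "tvec" (3), from world to camera coordinates, as OpenCV has them. Camera axes: x right, y down, z forward; pixel columns grow to the right and rows downward; lengths in mm; the calibration is good to about 2 mm. A picture is of the moment at which its call begins. camera_info takes no time and is no camera call.
- workorder.close_job(): hands the job in, once; it reports no verdict.
The state is a dict: "t": time; "qpos": joint angles; "qvel": joint speeds; "joint_torque": joint torques, N m; "ee_pos": TCP position; "orientation": TCP orientation; "ft_force": force on the tool from outside, world axes, zero at the start; "moment": the same for the moment, N m; "width": finger opening in mm.
Only numpy, scipy, OpenCV 4.12 (cv2) and the standard library are available. Lean on these libraries where they do the work, as an engineer would, in place of code of your own. Each camera call takes 0.05 s, during which the arm holds its last target.

TASK

Two white porcelain eggs, a large and a small one, stand among the bits and pieces in the round rattan-edged tray. They are fragile: gently put the large egg in the wide pocket and the small egg in the narrow pocket of the dark wooden keepsake tray, each upright on the pocket's floor, without tipping an egg over, dropping it into its pocket or pressing it hard into the wood.

Things in the scene. Friction and masses are not known exactly. Their poses are not given: they have to be found in the camera images.
- large_egg_center (a point): Centre (half-way up) of the large white porcelain egg: 54 mm in diameter (widest 3 mm below this point), 70 mm tall, about 110 g, z up, on a flat foot 26 mm across. Any grasp direction will do. It stands in the round tray (360 mm across, floor 6 mm thick, rim 26 mm high); other things there are under 46 mm high and 60 mm or more from its centre, save flat tweezers (7 mm high) at 45 mm.
- small_egg_center (a point): Centre (half-way up) of the small white porcelain egg: 40 mm in diameter, 58 mm tall, about 60 g, standing on a flat foot 20 mm across. It is widest 2 mm below this point. Its z axis points up along the egg. It stands in the same round tray as the large one, with the same room around it; which egg stands where varies.
- wide_pocket (a point): Centre of the felt floor of the wide pocket in the dark wooden keepsake tray (110 x 240 mm, 18 mm high, fixed to the dresser, turned any way round). The pocket is a round well 56 mm across and 7 mm deep with a softened edge, so its floor lies 11 mm above the dresser. z up; the tray's length runs along y, the pocket lies 60 mm from the tray's middle.
- narrow_pocket (a point): Centre of the felt floor of the narrow pocket in the same wooden tray: a round well 42 mm across and 7 mm deep, its floor 11 mm above the dresser, 120 mm from the wide pocket along the tray's length (y).
Things that resemble listed ones, but are neither listed nor needed, are in the scene too. Leave any turquoise look-alike of the part that bears small_egg_center alone. What is shaped like the part that bears large_egg_center but purple or red is not meant.

How it is judged (in metres and radians):
At the end, for the whole second after the job is handed in: The large egg stands in the wide pocket and the small egg in the narrow one: each centre within 15 mm of its pocket's centre seen from above, the foot on the pocket's floor (within 3 mm), upright within 10 degrees, at rest (horizontal distance between large_egg_center and wide_pocket below 0.015 m and z of large_egg_center in the frame of wide_pocket below 0.038 m and angle between each of large_egg_center, small_egg_center's own z axis and vertical below 0.17 rad and linear speed of each of large_egg, small_egg below 0.02 m/s and horizontal distance between small_egg_center and narrow_pocket below 0.015 m and z of small_egg_center in the frame of narrow_pocket below 0.032 m); the robot touches nothing.
It fails at once if an egg is tipped over (leans more than 35 degrees) (angle between any of large_egg_center, small_egg_center's own z axis and vertical above 0.61 rad).
It fails at once if an egg is dropped on or pressed into the wooden tray with more than 25 N (contact force between any of large_egg, small_egg and pocket_tray above 25 N).
It fails at once if an egg is let go more than 15 mm above its pocket's floor ((horizontal distance between large_egg_center and wide_pocket below 0.04 m and z of large_egg_center in the frame of wide_pocket above 0.05 m and contact force between the fingers and large_egg below 0.05 N) or (horizontal distance between small_egg_center and narrow_pocket below 0.04 m and z of small_egg_center in the frame of narrow_pocket above 0.044 m and contact force between the fingers and small_egg below 0.05 N)).
It also fails if it takes over 67 s, if anything falls off the work surface, if the arm or the gripper's body presses on something with over 40 N, if the wrist force passes 120 N, or if a joint passes its speed limit or range.

## Working session

There is one attempt and no reset: what is moved stays moved. The work goes in short steps, Python scripts to look and compute and a shell command to move; the robot and the scene stay as the last step left them, time stands still between calls to the robot, and variables do not carry over. Pictures are saved under pics/ and viewed, and the job is handed in when it is done.

```bash
mkdir -p pics
python3 - <<'E'
from workcell import ctrl, imaging
import cv2
for n in ("scene","top"):
    cv2.imwrite(f"pics/{n}0.png",imaging.get_image(n))
    print(n,imaging.camera_info(n))
print(ctrl.get_obs())
E
```

```text
scene {'camera_matrix': array([[482.3009571 ,   0.        , 284.81007992],
       [  0.        , 482.3009571 , 211.87281085],
       [  0.        ,   0.        ,   1.        ]]), 'rvec': array([ 1.48514101,  1.89473272, -0.9497466 ]), 'tvec': array([  56.46588441, -233.54175281, 1720.4945612 ])}
top {'camera_matrix': array([[472.29370563,   0.        , 288.60844266],
       [  0.        , 472.29370563, 206.22773986],
       [  0.        ,   0.        ,   1.        ]]), 'rvec': array([ 2.13946563, -2.15816365,  0.13114074]), 'tvec': array([  41.55879575,  471.47294322, 1057.09336763])}
{'t': 0.1, 'qpos': array([ 1.26698262e+00,  4.23782248e-01,  1.63057954e+00,  1.38597536e-06,
        1.08857381e+00, -1.90267253e-02]), 'qvel': array([-0.00038931, -0.00060741, -0.00089774, -0.00033485, -0.00023501,
       -0.00082285]), 'joint_torque': array([ 3.13237308e-06, -5.45610702e+01, -2.74323767e+01,  6.44546072e-02,
        1.89482857e-02, -6.50521685e-06]), 'ee_pos': array([175.44999328, 599.39273338, 238.98164506]), 'orientation': array([-4.45802270e-01, -3.10958143e+00,  2.08162220e-03]), 'ft_force': array([ 0.88700344,  0.51424856, -0.38120088]), 'moment': array([-0.05249632,  0.0440564 , -0.01005451]), 'width': 87.66564358600247}
```

View pics/scene0.png

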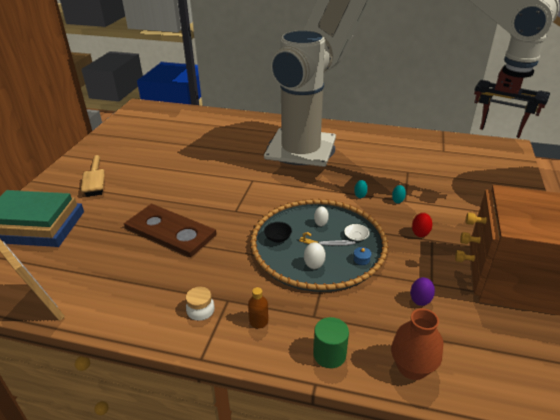

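View pics/top0.png

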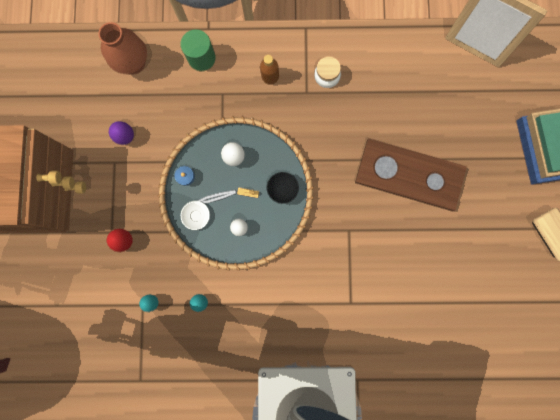

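The top view shows the large egg near (233,154), the small egg near (239,227), the wide pocket near (386,168) and the narrow one near (436,181). I'll enlarge these.

Run:
```python
import cv2
t=cv2.imread("pics/top0.png"); s=cv2.imread("pics/scene0.png")
cv2.imwrite("pics/c1.png",cv2.resize(t[110:270,160:320],None,fx=3.75,fy=3.75,interpolation=cv2.INTER_CUBIC))
cv2.imwrite("pics/c2.png",cv2.resize(t[130:220,350:475],None,fx=6,fy=6,interpolation=cv2.INTER_CUBIC))
cv2.imwrite("pics/c3.png",cv2.resize(s[190:290,240:390],None,fx=5,fy=5,interpolation=cv2.INTER_CUBIC))
```

```text
(no output)
```

View pics/c1.png

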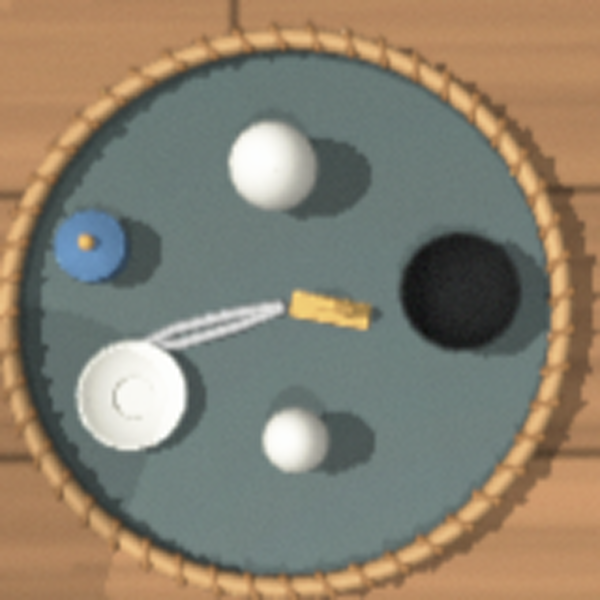

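View pics/c2.png

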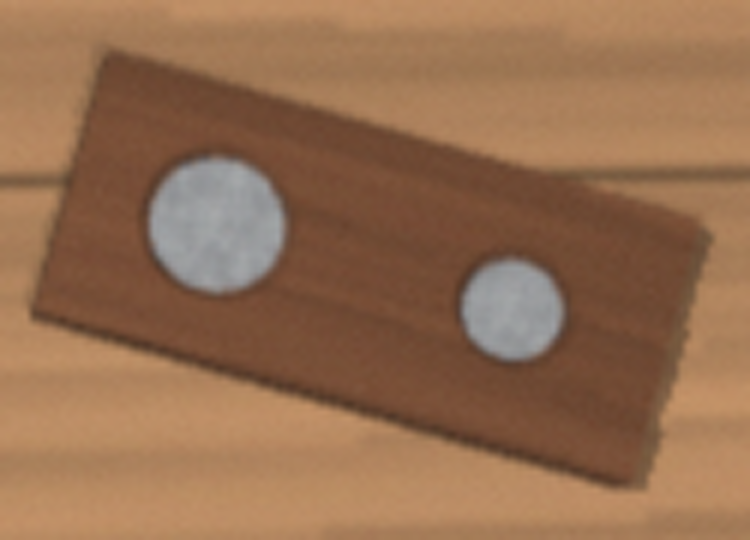

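View pics/c3.png

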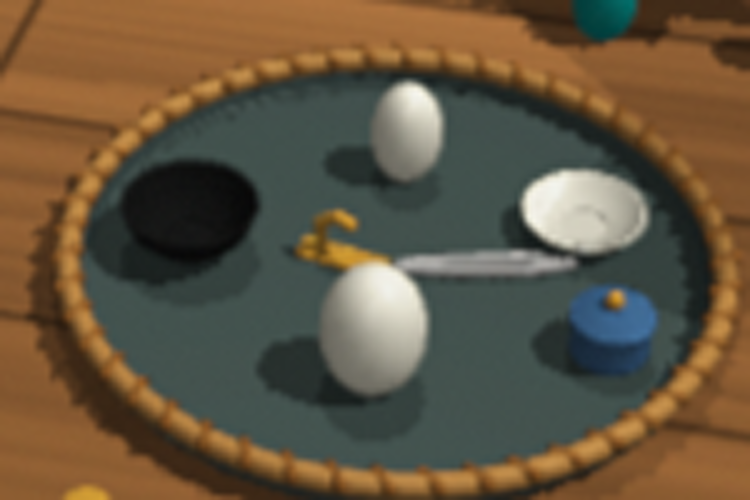

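```bash
cat > h.py <<'E'
import numpy as np, cv2
from scipy.optimize import least_squares
from workcell import ctrl, imaging
I={n:imaging.camera_info(n) for n in("scene","top")}
def ray(n,u,v):
    c=I[n];R=cv2.Rodrigues(c["rvec"])[0]
    return -R.T@c["tvec"], R.T@np.linalg.inv(c["camera_matrix"])@[u,v,1]
def atz(n,u,v,z):
    o,d=ray(n,u,v);return (o+d*(z-o[2])/d[2]).round(1)
def tri(a):
    r=lambda p:np.concatenate([(cv2.projectPoints(p[None],I[n]["rvec"],I[n]["tvec"],I[n]["camera_matrix"],None)[0].ravel()-[u,v]) for n,u,v in a])
    s=least_squares(r,[600.,0,40]);return s.x.round(1),s.fun.round(2)
E
python3 - <<'E'
from h import *
print("L",atz("top",232.3,153.6,40),atz("scene",314.4,255.5,41),tri([("top",232.3,153.6),("scene",314.4,255.5)]))
print("S",atz("top",238.6,227,34),atz("scene",321.1,215.9,35),tri([("top",238.6,227),("scene",321.1,215.9)]))
w,n=atz("top",385.8,167.1,11),atz("top",435.1,181.1,11)
print(w,n,np.linalg.norm(w-n)); 
print([atz("top",160+(x+.5)/3.75-.5,110+(y+.5)/3.75-.5,15) for x,y in((460,292),(90,246),(132,395),(290,295),(370,320),(290,310))])
o=ctrl.get_obs();print(cv2.Rodrigues(o["orientation"])[0].round(3),o["ee_pos"])
E
```

```text
L [595.2 167.2  40. ] [600.5 167.   41. ] (array([596.1, 167. ,  37.1]), array([ 0.26, -0.06,  0.28, -0.01]))
S [424.6 152.2  34. ] [429.6 152.4  35. ] (array([424.9, 152.2,  31.5]), array([ 0.14, -0.03,  0.18, -0.01]))
[ 565.8 -193.3   11. ] [ 531.  -308.1   11. ] 119.95865954569516
[array([518.5,  52.1,  15. ]), array([550.2, 285.3,  15. ]), array([455.4, 257. ,  15. ]), array([517.7, 158.8,  15. ]), array([501.3, 108.6,  15. ]), array([508.1, 158.7,  15. ])]
[[-0.96   0.281 -0.   ]
 [ 0.281  0.96  -0.001]
 [ 0.    -0.001 -1.   ]] [175.44999328 599.39273338 238.98164506]
```

```bash
python3 -m crank '[{"travel":[-0.75,-0.42,0],"turn":0},{"travel":[-0.75,-0.42,0],"turn":0},{"travel":[-0.75,-0.42,0],"turn":0},{"travel":[-0.75,-0.42,0],"turn":0},{"travel":[-0.75,-0.42,0],"turn":0},{"travel":[-0.75,-0.42,0],"turn":0},{"travel":[-0.75,-0.42,0],"turn":0},{"travel":[-0.75,-0.42,0],"turn":0},{"travel":[-0.75,-0.42,0],"turn":0},{"travel":[-0.75,-0.42,0],"turn":0},{"travel":[-0.75,-0.42,0],"turn":0},{"travel":[-0.75,-0.42,0],"turn":0},{"travel":[0,0,0],"turn":0}]'
cat > d.py <<'E'
import sys
from h import *
o=ctrl.get_obs();R=cv2.Rodrigues(o["orientation"])[0]
t=np.array([float(a) for a in sys.argv[1:4]])
print("t",o["t"],o["ee_pos"].round(1),"tool delta/50:",(R.T@(t-o["ee_pos"])/50).round(3),"w",o["width"].round(1),"F",o["ft_force"].round(1),"zy",R[:,2].round(3),R[:,1].round(3))
E
python3 d.py 597 167 110
```

```text
t: 1.4
ee_pos: [548.1, 217.0, 235.1]
orientation: [-0.437, -3.108, 0.008]
ft_force: [-0.6, 1.4, -0.2]
width: 88.2Traceback (most recent call last):
  File "d.py", line 5, in <module>
    print("t",o["t"],o["ee_pos"].round(1),"tool delta/50:",(R.T@(t-o["ee_pos"])/50).round(3),"w",o["width"].round(1),"F",o["ft_force"].round(1),"zy",R[:,2].round(3),R[:,1].round(3))
                                                                                                 ^^^^^^^^^^^^^^^^
AttributeError: 'float' object has no attribute 'round'
```

```bash
sed -i 's/o\["width"\].round(1)/round(o["width"],1)/' d.py; python3 d.py 597 167 110
```

```text
t 1.4 [548.1 217.  235.1] tool delta/50: [-1.221 -0.678  2.503] w 88.2 F [-0.6  1.4 -0.2] zy [-0.004 -0.004 -1.   ] [ 0.276  0.961 -0.005]
```

```bash
python3 -m crank '[{"travel":[-0.6,-0.33,0.3],"turn":0},{"travel":[-0.5,-0.28,0.5],"turn":0},{"travel":[-0.12,-0.07,0.5],"turn":0},{"travel":[0,0,0.5],"turn":0},{"travel":[0,0,0.4],"turn":0},{"travel":[0,0,0],"turn":0},{"travel":[0,0,0],"turn":0}]'; python3 d.py 597 167 110
python3 - <<'E'
from h import *
for n in("scene","top"):
    p=imaging.get_image(n); 
    u,v=(270,200) if n=="scene" else (233,155)
    cv2.imwrite(f"pics/{n}1.png",cv2.resize(p[v-75:v+75,u-100:u+100],None,fx=4,fy=4,interpolation=cv2.INTER_CUBIC))
E
```

```text
t: 2.1
ee_pos: [596.5, 166.9, 120.6]
orientation: [-0.44, -3.105, 0.007]
ft_force: [0.1, -0.1, 0.7]
width: 87.7
t 2.1 [596.5 166.9 120.6] tool delta/50: [-0.01   0.006  0.212] w 87.7 F [ 0.1 -0.1  0.7] zy [-0.006 -0.003 -1.   ] [ 0.278  0.961 -0.005]
```

View pics/scene1.png

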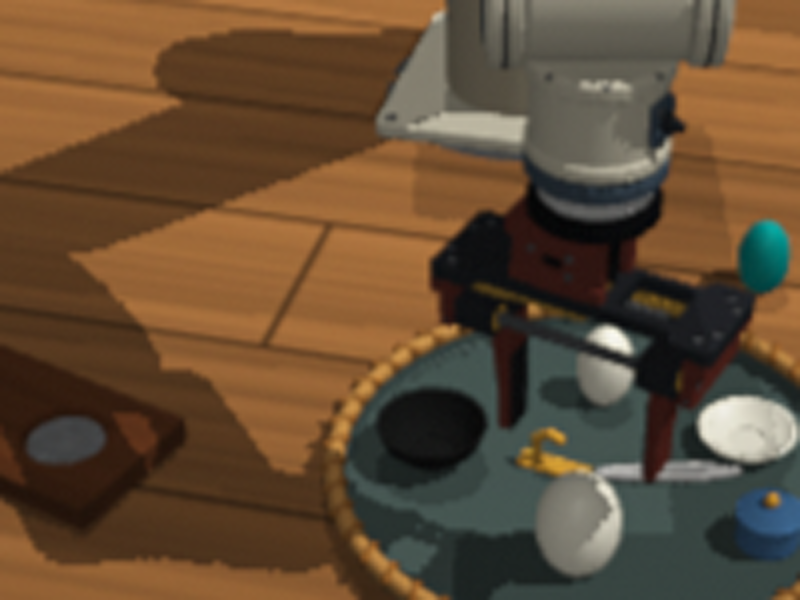

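View pics/top1.png

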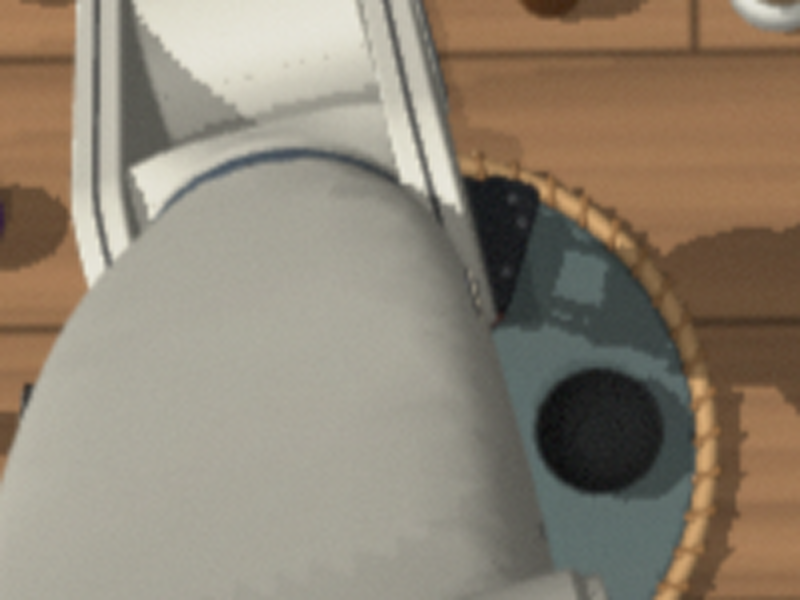

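The fingers straddle the egg from above, with the egg at crop (578,525) and fingers at (510,420) and (655,475). Going down.

```bash
python3 -m crank '[{"travel":[0,0,0.35],"turn":0},{"travel":[0,0,0.35],"turn":0},{"travel":[0,0,0.35],"turn":0},{"travel":[0,0,0.3],"turn":0},{"travel":[0,0,0.2],"turn":0},{"travel":[0,0,0],"turn":0},{"travel":[0,0,0],"turn":0}]'; python3 d.py 597 167 37
python3 - <<'E'
from h import *
for n in("scene",):
    p=imaging.get_image(n); 
    u,v=(310,230)
    cv2.imwrite(f"pics/{n}2.png",cv2.resize(p[v-75:v+75,u-100:u+100],None,fx=4,fy=4,interpolation=cv2.INTER_CUBIC))
E
```

```text
t: 2.9
ee_pos: [602.0, 170.0, 49.8]
orientation: [0.437, 3.102, 0.003]
ft_force: [0.4, -0.2, -0.9]
width: 87.8
t 2.9 [602.  170.   49.8] tool delta/50: [ 0.082 -0.086  0.255] w 87.8 F [ 0.4 -0.2 -0.9] zy [ 0.009  0.001 -1.   ] [0.276 0.961 0.003]
```

View pics/scene2.png

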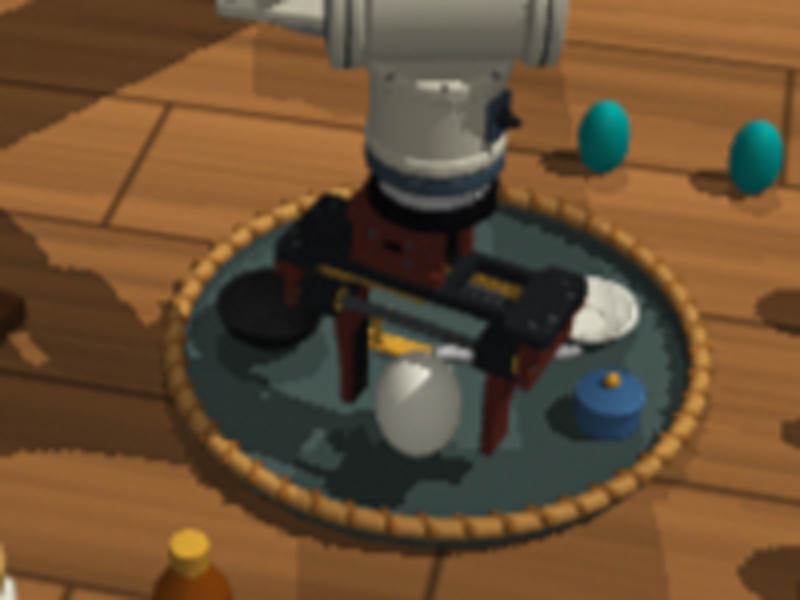

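The egg (crop 418,405) sits between the fingers. I'll correct the drift and finish the descent.

```bash
python3 -m crank '[{"travel":[0.08,-0.08,0.12],"turn":0},{"travel":[0,0,0.12],"turn":0},{"travel":[0,0,0.03],"turn":0},{"travel":[0,0,0],"turn":0}]'; python3 d.py 597 167 37
```

```text
t: 3.35
ee_pos: [597.6, 167.2, 36.9]
orientation: [0.437, 3.1, 0.005]
ft_force: [-1.6, -0.0, -0.7]
width: 87.8
t 3.35 [597.6 167.2  36.9] tool delta/50: [ 0.01  -0.007 -0.003] w 87.8 F [-1.6 -0.  -0.7] zy [ 0.011  0.001 -1.   ] [0.276 0.961 0.004]
```

```bash
python3 -m crank '[{"travel":[0,0,0],"turn":0},{"travel":[0,0,0],"turn":0},{"travel":[0,0,0],"turn":0},{"travel":[0,0,0],"turn":0},{"travel":[0,0,0],"turn":0}]' 0.3;  python3 -m crank '[{"travel":[0,0,0],"turn":0},{"travel":[0,0,0],"turn":0},{"travel":[0,0,0],"turn":0},{"travel":[0,0,0],"turn":0}]' 0.1;python3 d.py 597 167 37
```

```text
t: 3.85
ee_pos: [598.0, 167.3, 37.2]
orientation: [0.437, 3.099, 0.005]
ft_force: [0.8, -0.2, -0.4]
width: 57.8
t: 4.25
ee_pos: [597.9, 167.1, 37.2]
orientation: [0.437, 3.1, 0.005]
ft_force: [-0.0, -0.1, 0.0]
width: 52.0
t 4.25 [597.9 167.1  37.2] tool delta/50: [ 0.017 -0.007  0.005] w 52.0 F [-0.  -0.1  0. ] zy [ 0.012  0.001 -1.   ] [0.276 0.961 0.005]
```

```bash
python3 -m crank '[{"travel":[0,0,0],"turn":0},{"travel":[0,0,0],"turn":0},{"travel":[0,0,0],"turn":0},{"travel":[0,0,0],"turn":0}]' -1;python3 d.py 597 167 37
python3 - <<'E'
from h import *
for n in("scene",):
    p=imaging.get_image(n); 
    u,v=(310,240)
    cv2.imwrite(f"pics/{n}3.png",cv2.resize(p[v-60:v+60,u-80:u+80],None,fx=5,fy=5,interpolation=cv2.INTER_CUBIC))
E
```

```text
t: 4.65
ee_pos: [598.0, 167.1, 37.3]
orientation: [0.437, 3.099, 0.005]
ft_force: [-0.1, -0.7, 0.8]
width: 52.5
t 4.65 [598.  167.1  37.3] tool delta/50: [ 0.018 -0.007  0.005] w 52.5 F [-0.1 -0.7  0.8] zy [ 0.012  0.001 -1.   ] [0.276 0.961 0.005]
```

View pics/scene3.png

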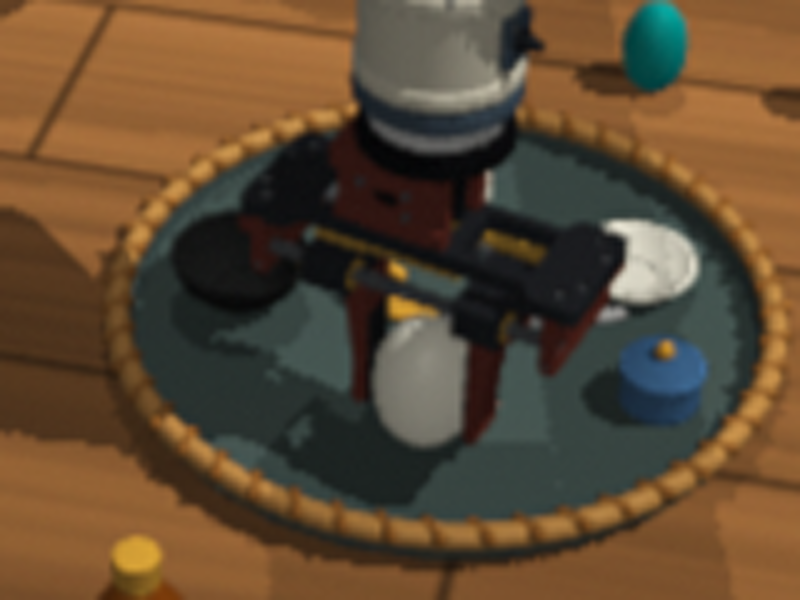

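```bash
python3 -m crank '[{"travel":[0,0,-0.15],"turn":0},{"travel":[0,0,-0.3],"turn":0},{"travel":[0,0,-0.5],"turn":0},{"travel":[0,0,-0.5],"turn":0},{"travel":[0,0,-0.5],"turn":0},{"travel":[0,0,-0.3],"turn":0},{"travel":[0,0,0],"turn":0}]';python3 d.py 566 -193 140
python3 - <<'E'
from h import *
s=cv2.imread("pics/scene0.png")
cv2.imwrite("pics/c4.png",cv2.resize(s[200:260,120:220],None,fx=8,fy=8,interpolation=cv2.INTER_CUBIC))
for n in("scene",):
    p=imaging.get_image(n); 
    u,v=(310,220)
    cv2.imwrite(f"pics/{n}4.png",cv2.resize(p[v-60:v+60,u-80:u+80],None,fx=5,fy=5,interpolation=cv2.INTER_CUBIC))
E
```

```text
t: 5.4
ee_pos: [596.3, 167.2, 159.0]
orientation: [0.436, 3.099, 0.006]
ft_force: [-0.1, -0.0, -0.8]
width: 52.6
t 5.4 [596.3 167.2 159. ] tool delta/50: [-1.403 -7.093  0.358] w 52.6 F [-0.1 -0.  -0.8] zy [ 0.013  0.002 -1.   ] [0.276 0.961 0.005]
```

View pics/scene4.png

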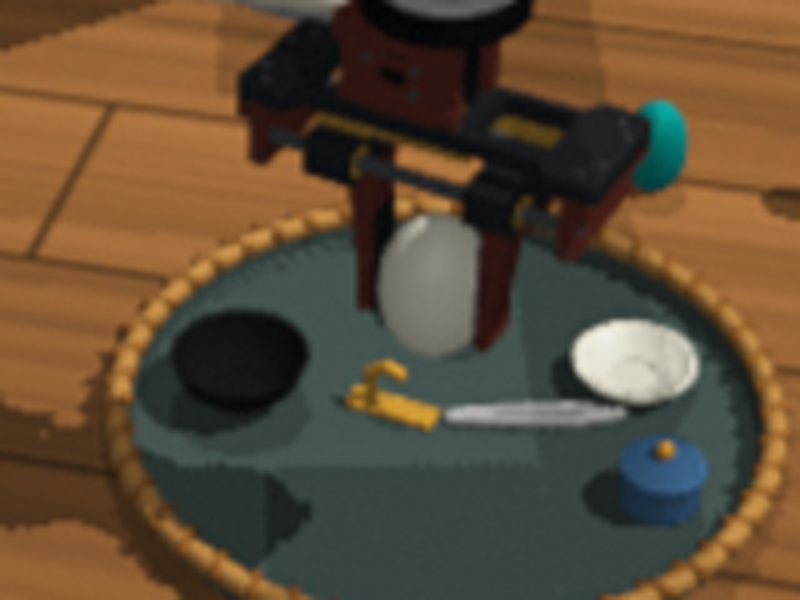

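View pics/c4.png

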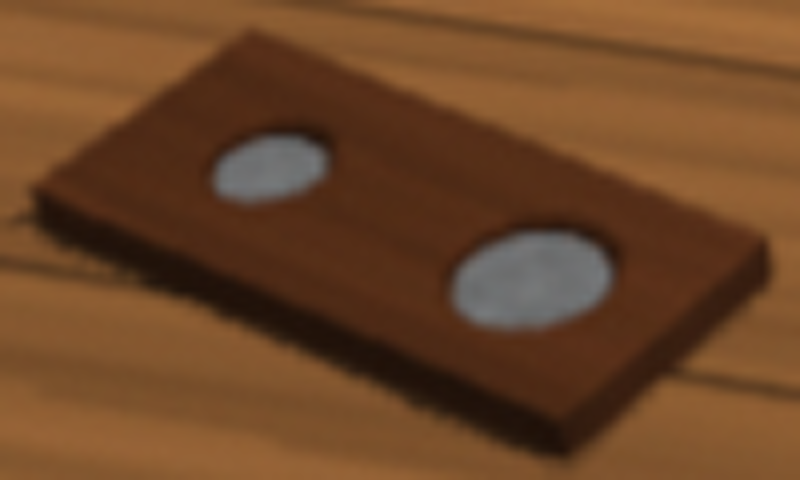

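Run:
```python
from h import *
f=lambda x,y,k,u,v:("scene",u+(x+.5)/k-.5,v+(y+.5)/k-.5)
print(atz(*f(535,273,8,120,200),18),atz(*f(271,165.5,8,120,200),18))
print(tri([f(535,273,8,120,200),("top",385.8,167.1)]))
print("egg",atz(*f(434,285,5,230,160),162.7))
```

```text
[ 571.1 -190.3   18. ] [ 537.8 -304.1   18. ]
(array([ 565.5, -193.1,   12.9]), array([ 0.1 ,  0.02,  0.08, -0.03]))
egg [600.2 167.7 162.7]
```

```bash
python3 -m crank '[{"travel":[-0.08,-0.3,0],"turn":0},{"travel":[-0.14,-0.6,0],"turn":0},{"travel":[-0.14,-0.7,0],"turn":0},{"travel":[-0.14,-0.7,0],"turn":0},{"travel":[-0.14,-0.7,0],"turn":0},{"travel":[-0.14,-0.7,0],"turn":0},{"travel":[-0.14,-0.7,0],"turn":0},{"travel":[-0.14,-0.7,0],"turn":0},{"travel":[-0.14,-0.7,0],"turn":0},{"travel":[-0.14,-0.6,0],"turn":0},{"travel":[-0.06,-0.3,0],"turn":0},{"travel":[0,0,0],"turn":0},{"travel":[0,0,0],"turn":0}]';python3 d.py 568.5 -192.5 100
```

```text
t: 6.75
ee_pos: [557.6, -194.7, 144.5]
orientation: [-0.437, -3.1, -0.004]
ft_force: [0.2, 0.0, -1.3]
width: 52.4
t 6.75 [ 557.6 -194.7  144.5] tool delta/50: [-0.208  0.101  0.887] w 52.4 F [ 0.2  0.  -1.3] zy [-0.011  0.004 -1.   ] [0.276 0.961 0.001]
```

```bash
python3 -m crank '[{"travel":[-0.1,0.05,0.3],"turn":0},{"travel":[-0.1,0.05,0.4],"turn":0},{"travel":[0,0,0.3],"turn":0},{"travel":[0,0,0.2],"turn":0},{"travel":[0,0,0],"turn":0},{"travel":[0,0,0],"turn":0}]';python3 d.py 568.5 -192.5 60
```

```text
t: 7.35
ee_pos: [568.6, -185.7, 78.4]
orientation: [-0.426, -3.099, -0.006]
ft_force: [0.9, -0.6, -1.8]
width: 52.4
t 7.35 [ 568.6 -185.7   78.4] tool delta/50: [-0.04  -0.132  0.368] w 52.4 F [ 0.9 -0.6 -1.8] zy [-0.013  0.006 -1.   ] [0.27  0.963 0.002]
```

```bash
python3 -m crank '[{"travel":[-0.04,-0.13,0.1],"turn":0},{"travel":[0,0,0.1],"turn":0},{"travel":[0,0,0.1],"turn":0},{"travel":[0,0,0],"turn":0},{"travel":[0,0,0],"turn":0}]';python3 d.py 568.5 -192.5 42.5
python3 - <<'E'
from h import *
for n,u,v in(("scene",190,220),("top",386,168)):
    p=imaging.get_image(n); 
    cv2.imwrite(f"pics/{n}5.png",cv2.resize(p[v-60:v+60,u-80:u+80],None,fx=5,fy=5,interpolation=cv2.INTER_CUBIC))
E
```

```text
t: 7.85
ee_pos: [569.5, -193.7, 63.8]
orientation: [-0.427, -3.101, -0.005]
ft_force: [-0.7, -0.1, -2.2]
width: 52.1
t 7.85 [ 569.5 -193.7   63.8] tool delta/50: [0.02  0.017 0.427] w 52.1 F [-0.7 -0.1 -2.2] zy [-0.01   0.005 -1.   ] [0.27  0.963 0.002]
```

View pics/scene5.png

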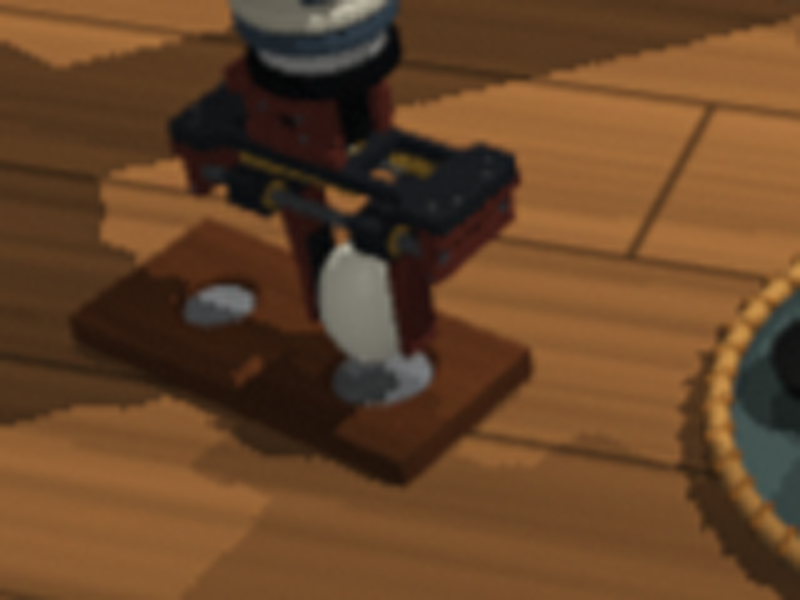

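The egg hangs over the wide pocket, its foot near (375,360) and the pocket at (383,377), about 20 mm above the floor. I'll lower it slowly.

```bash
python3 -m crank '[{"travel":[0.02,0.02,0.06],"turn":0},{"travel":[0,0,0.06],"turn":0},{"travel":[0,0,0.06],"turn":0},{"travel":[0,0,0.06],"turn":0},{"travel":[0,0,0.06],"turn":0},{"travel":[0,0,0.03],"turn":0},{"travel":[0,0,0],"turn":0},{"travel":[0,0,0],"turn":0}]';python3 d.py 568.5 -192.5 42.5
```

```text
t: 8.75
ee_pos: [568.6, -192.1, 46.1]
orientation: [-0.426, -3.102, -0.005]
ft_force: [-0.8, 0.7, -1.7]
width: 52.5
t 8.75 [ 568.6 -192.1   46.1] tool delta/50: [-0.001 -0.009  0.071] w 52.5 F [-0.8  0.7 -1.7] zy [-0.01   0.004 -1.   ] [0.27  0.963 0.002]
```

```bash
python3 -m crank '[{"travel":[0,0,0.02],"turn":0},{"travel":[0,0,0.02],"turn":0},{"travel":[0,0,0.02],"turn":0},{"travel":[0,0,0],"turn":0},{"travel":[0,0,0],"turn":0}]';python3 d.py 568.5 -192.5 42.5
```

```text
t: 9.25
ee_pos: [568.8, -192.1, 43.2]
orientation: [-0.427, -3.102, -0.005]
ft_force: [-0.4, 0.3, -1.8]
width: 52.4
t 9.25 [ 568.8 -192.1   43.2] tool delta/50: [ 0.004 -0.009  0.013] w 52.4 F [-0.4  0.3 -1.8] zy [-0.01   0.004 -1.   ] [0.27  0.963 0.002]
```

```bash
python3 -m crank '[{"travel":[0,0,0.012],"turn":0},{"travel":[0,0,0.01],"turn":0},{"travel":[0,0,0],"turn":0}]';python3 d.py 568.5 -192.5 42.5
```

```text
t: 9.55
ee_pos: [569.0, -192.2, 42.5]
orientation: [-0.427, -3.103, -0.005]
ft_force: [0.7, -0.1, -0.9]
width: 52.6
t 9.55 [ 569.  -192.2   42.5] tool delta/50: [ 0.007 -0.008 -0.001] w 52.6 F [ 0.7 -0.1 -0.9] zy [-0.009  0.004 -1.   ] [0.27  0.963 0.002]
```

```bash
python3 -m crank '[{"travel":[0,0,0.01],"turn":0},{"travel":[0,0,0],"turn":0}]';python3 d.py 568.5 -192.5 42.5;python3 -m crank '[{"travel":[0,0,0.01],"turn":0},{"travel":[0,0,0],"turn":0}]';python3 d.py 568.5 -192.5 42.5
```

```text
t: 9.75
ee_pos: [569.0, -192.2, 42.4]
orientation: [-0.426, -3.103, -0.004]
ft_force: [-0.1, 0.2, -0.8]
width: 52.0
t 9.75 [ 569.  -192.2   42.4] tool delta/50: [ 0.008 -0.009 -0.001] w 52.0 F [-0.1  0.2 -0.8] zy [-0.009  0.004 -1.   ] [0.27  0.963 0.002]
t: 9.95
ee_pos: [569.0, -192.2, 42.4]
orientation: [-0.427, -3.103, -0.004]
ft_force: [-1.6, 0.0, -0.4]
width: 52.3
t 9.95 [ 569.  -192.2   42.4] tool delta/50: [ 0.009 -0.009 -0.001] w 52.3 F [-1.6  0.  -0.4] zy [-0.009  0.004 -1.   ] [0.27  0.963 0.001]
```

The descent has stopped at z 42.4 and the wrist is unloading, so the egg is resting on the floor. Releasing.

```bash
python3 -m crank '[{"travel":[0,0,0],"turn":0},{"travel":[0,0,0],"turn":0},{"travel":[0,0,0],"turn":0},{"travel":[0,0,0],"turn":0}]' 0.32;python3 -m crank '[{"travel":[0,0,0],"turn":0},{"travel":[0,0,0],"turn":0},{"travel":[0,0,0],"turn":0},{"travel":[0,0,0],"turn":0}]' 0.8; python3 d.py 568.5 -192.5 42.5
python3 - <<'E'
from h import *
for n,u,v in(("scene",190,220),):
    p=imaging.get_image(n); 
    cv2.imwrite(f"pics/{n}6.png",cv2.resize(p[v-60:v+60,u-80:u+80],None,fx=5,fy=5,interpolation=cv2.INTER_CUBIC))
E
```

```text
t: 10.35
ee_pos: [569.4, -192.4, 42.1]
orientation: [-0.427, -3.104, -0.004]
ft_force: [0.2, -1.1, 0.5]
width: 58.0
t: 10.75
ee_pos: [569.5, -192.4, 41.9]
orientation: [-0.427, -3.104, -0.004]
ft_force: [-0.3, -0.1, -0.0]
width: 79.2
t 10.75 [ 569.5 -192.4   41.9] tool delta/50: [ 0.018 -0.007 -0.012] w 79.2 F [-0.3 -0.1 -0. ] zy [-0.008  0.004 -1.   ] [0.27  0.963 0.001]
```

View pics/scene6.png

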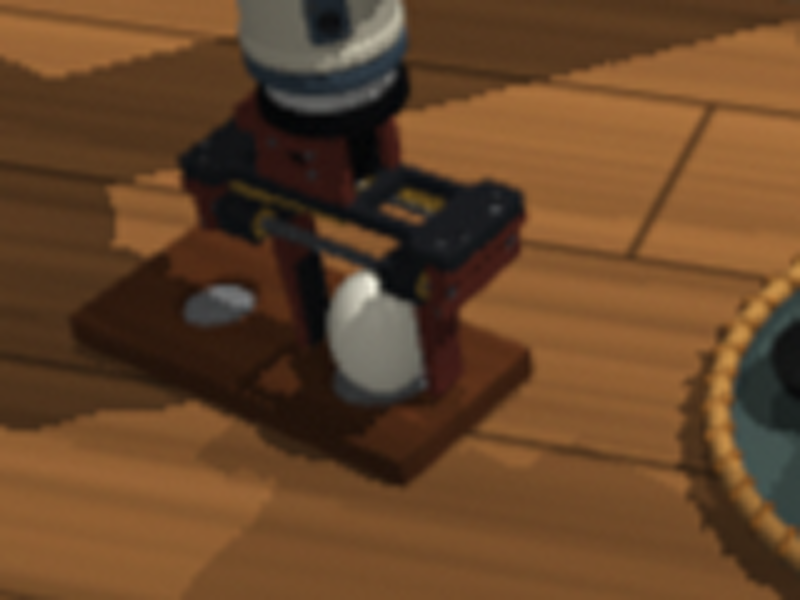

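The large egg (375,333) stands upright in the pocket. Now rising and going back to the small egg.

```bash
python3 -m crank '[{"travel":[0,0,-0.15],"turn":0},{"travel":[0,0,-0.3],"turn":0},{"travel":[0,0,-0.4],"turn":0},{"travel":[0,0,-0.5],"turn":0},{"travel":[0,0,-0.5],"turn":0},{"travel":[0,0,-0.3],"turn":0},{"travel":[0,0,0],"turn":0}]' 1;python3 d.py 427 152 130
```

```text
t: 11.5
ee_pos: [571.0, -193.0, 159.6]
orientation: [-0.427, -3.106, -0.003]
ft_force: [-0.5, 0.4, -0.0]
width: 87.9
t 11.5 [ 571.  -193.   159.6] tool delta/50: [4.631 5.866 0.627] w 87.9 F [-0.5  0.4 -0. ] zy [-0.006  0.003 -1.   ] [0.27  0.963 0.001]
```

```bash
python3 -m crank '[{"travel":[0.25,0.3,0],"turn":0},{"travel":[0.5,0.63,0],"turn":0},{"travel":[0.5,0.63,0],"turn":0},{"travel":[0.5,0.63,0],"turn":0},{"travel":[0.5,0.63,0],"turn":0},{"travel":[0.5,0.63,0],"turn":0},{"travel":[0.5,0.63,0],"turn":0},{"travel":[0.5,0.63,0],"turn":0},{"travel":[0.5,0.63,0],"turn":0},{"travel":[0.25,0.3,0],"turn":0},{"travel":[0,0,0],"turn":0},{"travel":[0,0,0],"turn":0}]';python3 d.py 427 152 110
python3 - <<'E'
from h import *
for n,u,v in(("top",400,170),):
    p=imaging.get_image(n); 
    cv2.imwrite(f"pics/{n}7.png",cv2.resize(p[v-60:v+60,u-80:u+80],None,fx=5,fy=5,interpolation=cv2.INTER_CUBIC))
E
```

```text
t: 12.7
ee_pos: [411.5, 155.0, 156.4]
orientation: [-0.426, -3.096, 0.002]
ft_force: [0.5, -0.0, -0.4]
width: 88.0
t 12.7 [411.5 155.  156.4] tool delta/50: [-0.331  0.029  0.922] w 88.0 F [ 0.5 -0.  -0.4] zy [-0.017  0.001 -1.   ] [ 0.27   0.963 -0.004]
```

View pics/top7.png

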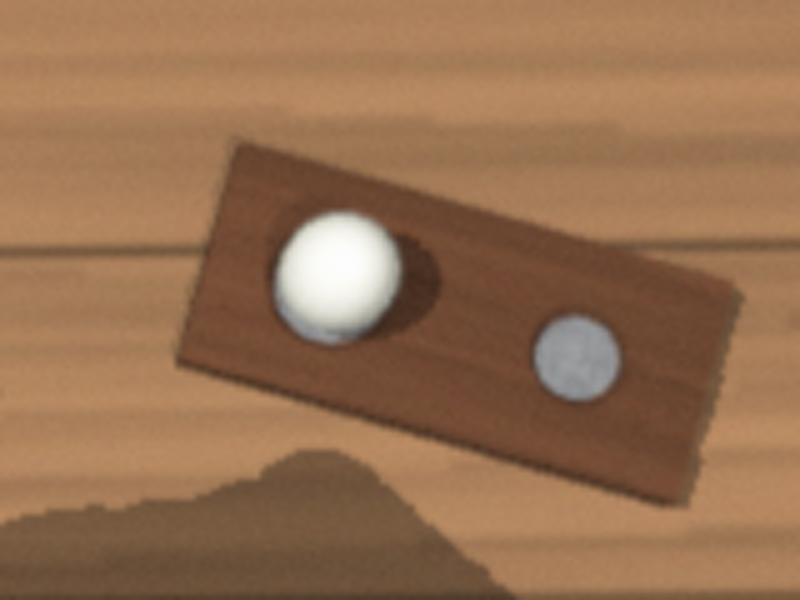

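The large egg (338,275) sits in its pocket in the top view. Its offset is checked in numbers at the end. Next is the small egg.

```bash
python3 -c "
from h import *
print(atz('top',387.2,164.6,43))"; python3 -m crank '[{"travel":[-0.2,0.02,0],"turn":0},{"travel":[-0.13,0.01,0.2],"turn":0},{"travel":[0,0,0.4],"turn":0},{"travel":[0,0,0.2],"turn":0},{"travel":[0,0,0],"turn":0},{"travel":[0,0,0],"turn":0}]';python3 d.py 427 152 34
python3 - <<'E'
from h import *
for n,u,v in(("scene",310,190),):
    p=imaging.get_image(n); 
    cv2.imwrite(f"pics/{n}7.png",cv2.resize(p[v-60:v+60,u-80:u+80],None,fx=5,fy=5,interpolation=cv2.INTER_CUBIC))
E
```

```text
[ 564.8 -190.3   43. ]
t: 13.35
ee_pos: [431.9, 147.5, 112.9]
orientation: [-0.439, -3.094, 0.002]
ft_force: [-0.5, -0.0, 0.4]
width: 87.8
t 13.35 [431.9 147.5 112.9] tool delta/50: [0.093 0.066 1.58 ] w 87.8 F [-0.5 -0.   0.4] zy [-0.016  0.001 -1.   ] [ 0.278  0.961 -0.004]
```

View pics/scene7.png

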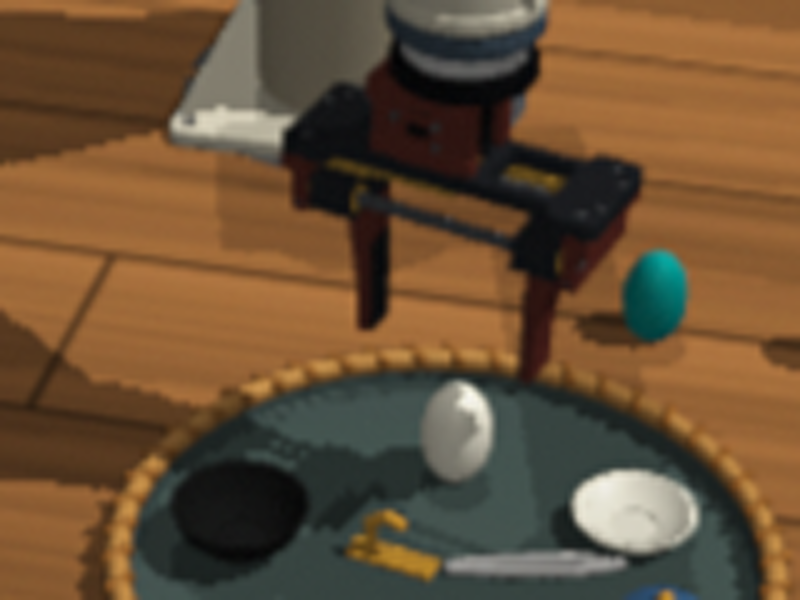

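```bash
python3 -m crank '[{"travel":[0.09,0.06,0],"turn":0},{"travel":[0,0,0.2],"turn":0},{"travel":[0,0,0.2],"turn":0},{"travel":[0,0,0],"turn":0},{"travel":[0,0,0],"turn":0}]';python3 d.py 427 152 34
```

```text
t: 13.9
ee_pos: [428.4, 152.5, 92.7]
orientation: [-0.438, -3.097, 0.0]
ft_force: [0.1, -0.0, -0.7]
width: 87.6
t 13.9 [428.4 152.5  92.7] tool delta/50: [ 0.008 -0.014  1.173] w 87.6 F [ 0.1 -0.  -0.7] zy [-0.014  0.002 -1.   ] [ 0.277  0.961 -0.002]
```

```bash
python3 -m crank '[{"travel":[0.01,0,0.2],"turn":0},{"travel":[0,0,0.2],"turn":0},{"travel":[0,0,0.2],"turn":0},{"travel":[0,0,0.15],"turn":0},{"travel":[0,0,0.15],"turn":0},{"travel":[0,0,0],"turn":0},{"travel":[0,0,0],"turn":0}]';python3 d.py 427 152 34
```

```text
t: 14.6
ee_pos: [426.9, 152.6, 42.9]
orientation: [-0.438, -3.096, 0.001]
ft_force: [0.6, 0.0, 0.3]
width: 88.0
t 14.6 [426.9 152.6  42.9] tool delta/50: [-0.009 -0.01   0.178] w 88.0 F [0.6 0.  0.3] zy [-0.015  0.001 -1.   ] [ 0.277  0.961 -0.003]
```

```bash
python3 -m crank '[{"travel":[0,0,0.1],"turn":0},{"travel":[0,0,0.08],"turn":0},{"travel":[0,0,0],"turn":0},{"travel":[0,0,0],"turn":0},{"travel":[0,0,0],"turn":0},{"travel":[0,0,0],"turn":0}]' 0.0;python3 d.py 427 152 34
python3 - <<'E'
from h import *
for n,u,v in(("scene",310,200),):
    p=imaging.get_image(n); 
    cv2.imwrite(f"pics/{n}8.png",cv2.resize(p[v-60:v+60,u-80:u+80],None,fx=5,fy=5,interpolation=cv2.INTER_CUBIC))
E
```

```text
t: 15.2
ee_pos: [427.5, 152.8, 34.0]
orientation: [-0.438, -3.098, -0.0]
ft_force: [0.4, 0.5, 0.2]
width: 45.2
t 15.2 [427.5 152.8  34. ] tool delta/50: [ 0.005 -0.019  0.   ] w 45.2 F [0.4 0.5 0.2] zy [-0.013  0.002 -1.   ] [ 0.277  0.961 -0.002]
```

View pics/scene8.png

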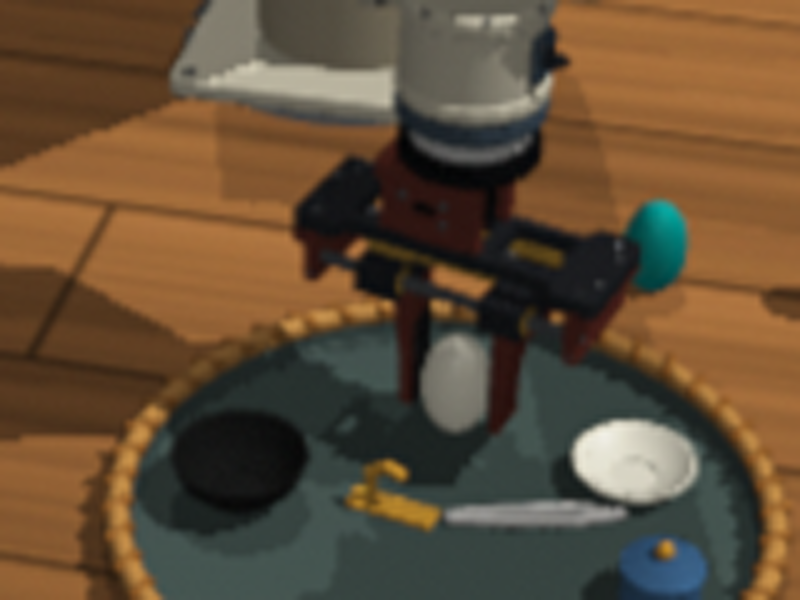

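The egg (457,385) is centred between the fingers and upright. Closing and lifting.

```bash
python3 -m crank '[{"travel":[0,0,0],"turn":0},{"travel":[0,0,0],"turn":0},{"travel":[0,0,0],"turn":0},{"travel":[0,0,0],"turn":0}]' -0.2;python3 -m crank '[{"travel":[0,0,0],"turn":0},{"travel":[0,0,0],"turn":0},{"travel":[0,0,0],"turn":0}]' -1;python3 d.py 427 152 34
```

```text
t: 15.65
ee_pos: [427.5, 152.8, 34.2]
orientation: [-0.438, -3.098, -0.0]
ft_force: [-0.7, 0.4, -0.3]
width: 38.6
t: 15.95
ee_pos: [427.5, 152.8, 34.2]
orientation: [-0.438, -3.098, -0.0]
ft_force: [0.6, 0.0, -1.1]
width: 38.4
t 15.95 [427.5 152.8  34.2] tool delta/50: [ 0.005 -0.018  0.003] w 38.4 F [ 0.6  0.  -1.1] zy [-0.013  0.002 -1.   ] [ 0.277  0.961 -0.002]
```

```bash
python3 -m crank '[{"travel":[0,0,-0.15],"turn":0},{"travel":[0,0,-0.3],"turn":0},{"travel":[0,0,-0.5],"turn":0},{"travel":[0,0,-0.5],"turn":0},{"travel":[0,0,-0.5],"turn":0},{"travel":[0,0,-0.3],"turn":0},{"travel":[0,0,0],"turn":0}]';python3 d.py 533 -307 160
python3 - <<'E'
from h import *
for n,u,v in(("scene",310,190),):
    p=imaging.get_image(n); 
    cv2.imwrite(f"pics/{n}9.png",cv2.resize(p[v-60:v+60,u-80:u+80],None,fx=5,fy=5,interpolation=cv2.INTER_CUBIC))
E
```

```text
t: 16.65
ee_pos: [428.2, 152.3, 152.8]
orientation: [-0.438, -3.096, 0.001]
ft_force: [-0.1, 0.1, -0.7]
width: 38.9
t 16.65 [428.2 152.3 152.8] tool delta/50: [-4.559 -8.245 -0.188] w 38.9 F [-0.1  0.1 -0.7] zy [-0.014  0.001 -1.   ] [ 0.277  0.961 -0.003]
```

View pics/scene9.png

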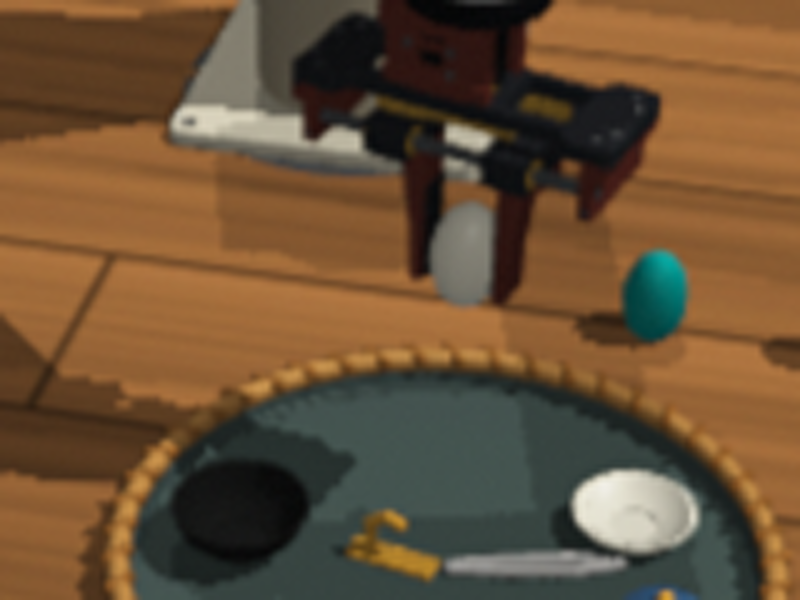

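The small egg (465,253) is held upright. Moving over to the narrow pocket.

```bash
python3 -m crank '[{"travel":[-0.2,-0.35,-0.1],"turn":0},{"travel":[-0.35,-0.63,-0.1],"turn":0},{"travel":[-0.38,-0.69,0],"turn":0},{"travel":[-0.38,-0.69,0],"turn":0},{"travel":[-0.38,-0.69,0],"turn":0},{"travel":[-0.38,-0.69,0],"turn":0},{"travel":[-0.38,-0.69,0],"turn":0},{"travel":[-0.38,-0.69,0],"turn":0},{"travel":[-0.38,-0.69,0],"turn":0},{"travel":[-0.38,-0.69,0],"turn":0},{"travel":[-0.38,-0.69,0],"turn":0},{"travel":[-0.35,-0.6,0],"turn":0},{"travel":[-0.2,-0.35,0],"turn":0},{"travel":[0,0,0],"turn":0},{"travel":[0,0,0],"turn":0}]';python3 d.py 534.5 -307.5 100
```

```text
t: 18.2
ee_pos: [527.1, -317.4, 140.8]
orientation: [-0.431, -3.073, -0.006]
ft_force: [1.1, 0.5, -1.0]
width: 38.6
t 18.2 [ 527.1 -317.4  140.8] tool delta/50: [-0.119  0.233  0.811] w 38.6 F [ 1.1  0.5 -1. ] zy [-0.037  0.009 -0.999] [ 0.275  0.961 -0.002]
```

```bash
python3 -m crank '[{"travel":[-0.1,0.2,0.2],"turn":0},{"travel":[0,0.03,0.3],"turn":0},{"travel":[0,0,0.3],"turn":0},{"travel":[0,0,0],"turn":0},{"travel":[0,0,0],"turn":0}]';python3 d.py 534.5 -307.5 60
```

```text
t: 18.7
ee_pos: [532.1, -300.8, 94.5]
orientation: [-0.424, -3.068, -0.01]
ft_force: [0.7, 0.8, -0.3]
width: 39.0
t 18.7 [ 532.1 -300.8   94.5] tool delta/50: [-0.112 -0.116  0.687] w 39.0 F [ 0.7  0.8 -0.3] zy [-0.043  0.012 -0.999] [0.271 0.963 0.   ]
```

```bash
python3 -m crank '[{"travel":[-0.1,-0.11,0.1],"turn":0},{"travel":[0,0,0.15],"turn":0},{"travel":[0,0,0.15],"turn":0},{"travel":[0,0,0.1],"turn":0},{"travel":[0,0,0],"turn":0},{"travel":[0,0,0],"turn":0}]';python3 d.py 534.5 -307.5 60
```

```text
t: 19.3
ee_pos: [535.0, -308.4, 67.8]
orientation: [-0.424, -3.07, -0.009]
ft_force: [-0.1, 0.5, -0.5]
width: 38.4
t 19.3 [ 535.  -308.4   67.8] tool delta/50: [0.008 0.014 0.156] w 38.4 F [-0.1  0.5 -0.5] zy [-0.041  0.012 -0.999] [ 0.271  0.962 -0.   ]
```

```bash
python3 -m crank '[{"travel":[0,0.01,0.06],"turn":0},{"travel":[0,0,0.06],"turn":0},{"travel":[0,0,0.06],"turn":0},{"travel":[0,0,0.06],"turn":0},{"travel":[0,0,0],"turn":0},{"travel":[0,0,0],"turn":0}]';python3 d.py 534.5 -307.5 39.5
python3 - <<'E'
from h import *
for n,u,v in(("scene",170,210),):
    p=imaging.get_image(n); 
    cv2.imwrite(f"pics/{n}10.png",cv2.resize(p[v-60:v+60,u-80:u+80],None,fx=5,fy=5,interpolation=cv2.INTER_CUBIC))
E
```

```text
t: 19.9
ee_pos: [535.0, -307.8, 55.4]
orientation: [-0.424, -3.071, -0.008]
ft_force: [0.0, -0.2, -1.2]
width: 38.6
t 19.9 [ 535.  -307.8   55.4] tool delta/50: [-0.003  0.004  0.318] w 38.6 F [ 0.  -0.2 -1.2] zy [-0.041  0.011 -0.999] [ 0.271  0.963 -0.   ]
```

View pics/scene10.png

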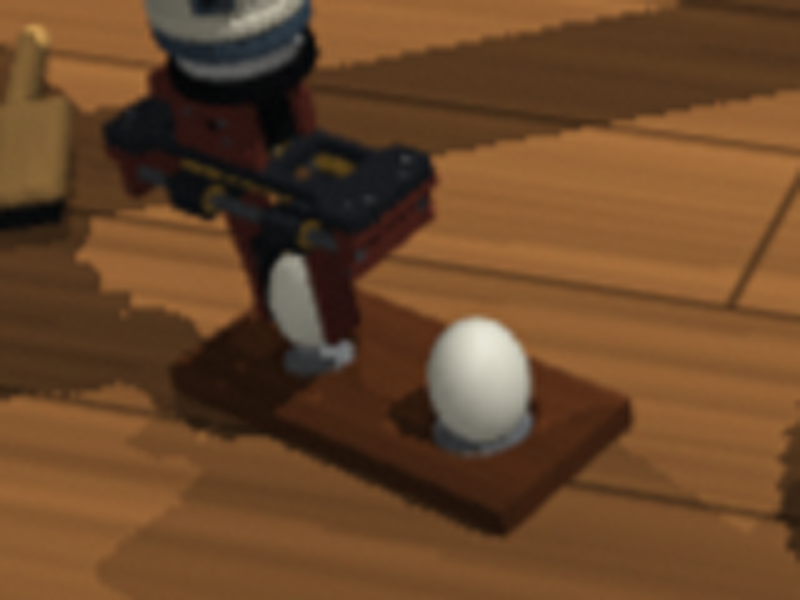

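The small egg is over the narrow pocket (320,357) and the large egg stands upright at (480,382). Lowering slowly.

```bash
python3 -m crank '[{"travel":[0,0,0.06],"turn":0},{"travel":[0,0,0.06],"turn":0},{"travel":[0,0,0.06],"turn":0},{"travel":[0,0,0.04],"turn":0},{"travel":[0,0,0.02],"turn":0},{"travel":[0,0,0.02],"turn":0},{"travel":[0,0,0],"turn":0},{"travel":[0,0,0],"turn":0}]';python3 d.py 534.5 -307.5 39.5
```

```text
t: 20.75
ee_pos: [534.4, -307.7, 41.3]
orientation: [-0.425, -3.071, -0.008]
ft_force: [-0.2, 0.3, -0.6]
width: 38.7
t 20.75 [ 534.4 -307.7   41.3] tool delta/50: [-0.002  0.004  0.036] w 38.7 F [-0.2  0.3 -0.6] zy [-0.04   0.011 -0.999] [ 0.271  0.962 -0.   ]
```

```bash
python3 -m crank '[{"travel":[0,0,0.02],"turn":0},{"travel":[0,0,0],"turn":0}]';python3 -m crank '[{"travel":[0,0,0.015],"turn":0},{"travel":[0,0,0],"turn":0}]'; python3 d.py 534.5 -307.5 39.5
```

```text
t: 20.95
ee_pos: [534.5, -307.7, 40.4]
orientation: [-0.425, -3.071, -0.008]
ft_force: [0.1, 0.9, -0.3]
width: 38.5
t: 21.15
ee_pos: [534.5, -307.8, 39.7]
orientation: [-0.425, -3.071, -0.008]
ft_force: [0.5, -0.1, -1.0]
width: 38.7
t 21.15 [ 534.5 -307.8   39.7] tool delta/50: [0.001 0.006 0.004] w 38.7 F [ 0.5 -0.1 -1. ] zy [-0.04   0.011 -0.999] [ 0.271  0.962 -0.   ]
```

```bash
python3 -m crank '[{"travel":[0,0,0.012],"turn":0},{"travel":[0,0,0],"turn":0}]';python3 -m crank '[{"travel":[0,0,0.01],"turn":0},{"travel":[0,0,0],"turn":0}]'
```

```text
t: 21.35
ee_pos: [534.6, -307.9, 39.2]
orientation: [-0.425, -3.072, -0.008]
ft_force: [-0.3, -0.1, -0.4]
width: 38.7
t: 21.55
ee_pos: [534.7, -307.9, 39.1]
orientation: [-0.425, -3.072, -0.008]
ft_force: [-1.0, 0.6, -0.4]
width: 38.4
```

The descent has stopped at the expected height of 39.1. Releasing.

```bash
python3 -m crank '[{"travel":[0,0,0],"turn":0},{"travel":[0,0,0],"turn":0},{"travel":[0,0,0],"turn":0},{"travel":[0,0,0],"turn":0}]' 0.0;python3 -m crank '[{"travel":[0,0,0],"turn":0},{"travel":[0,0,0],"turn":0},{"travel":[0,0,0],"turn":0},{"travel":[0,0,0],"turn":0}]' 0.6; python3 d.py 568.5 -192.5 42.5
python3 - <<'E'
from h import *
for n,u,v in(("scene",170,210),):
    p=imaging.get_image(n); 
    cv2.imwrite(f"pics/{n}11.png",cv2.resize(p[v-60:v+60,u-80:u+80],None,fx=5,fy=5,interpolation=cv2.INTER_CUBIC))
E
```

```text
t: 21.95
ee_pos: [534.8, -308.0, 39.0]
orientation: [-0.425, -3.072, -0.008]
ft_force: [0.1, 0.3, -0.9]
width: 43.8
t: 22.35
ee_pos: [534.8, -308.0, 38.9]
orientation: [-0.425, -3.072, -0.008]
ft_force: [1.0, -0.2, 0.1]
width: 69.5
t 22.35 [ 534.8 -308.    38.9] tool delta/50: [-0.019  2.406 -0.075] w 69.5 F [ 1.  -0.2  0.1] zy [-0.039  0.01  -0.999] [ 0.271  0.963 -0.001]
```

View pics/scene11.png

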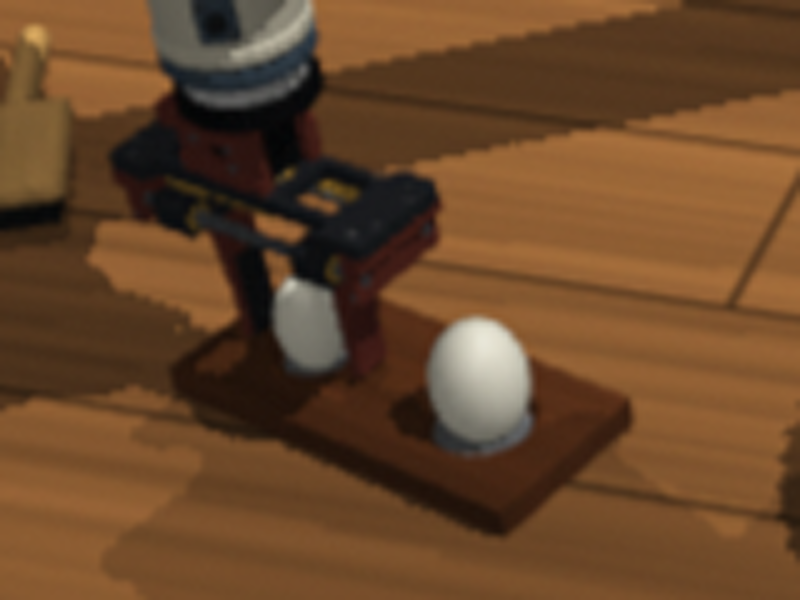

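The small egg (312,325) stands upright and free of the fingers. Rising and moving clear.

```bash
python3 -m crank '[{"travel":[0,0,-0.15],"turn":0},{"travel":[0,0,-0.3],"turn":0},{"travel":[0,0,-0.4],"turn":0},{"travel":[0,0,-0.5],"turn":0},{"travel":[0,0,-0.5],"turn":0},{"travel":[0,0,-0.5],"turn":0},{"travel":[0,0,-0.3],"turn":0},{"travel":[0.4,0,0],"turn":0},{"travel":[0.6,0,0],"turn":0},{"travel":[0.6,0,0],"turn":0},{"travel":[0.4,0,0],"turn":0},{"travel":[0,0,0],"turn":0},{"travel":[0,0,0],"turn":0},{"travel":[0,0,0],"turn":0}]'
python3 - <<'E'
from h import *
for n,u,v in(("scene",170,210),("top",410,175)):
    p=imaging.get_image(n); 
    cv2.imwrite(f"pics/{n}12.png",cv2.resize(p[v-60:v+60,u-80:u+80],None,fx=5,fy=5,interpolation=cv2.INTER_CUBIC))
E
```

```text
t: 23.8
ee_pos: [445.5, -283.4, 196.9]
orientation: [-0.426, -3.088, 0.003]
ft_force: [-0.4, 0.9, -0.3]
width: 70.3
```

View pics/scene12.png

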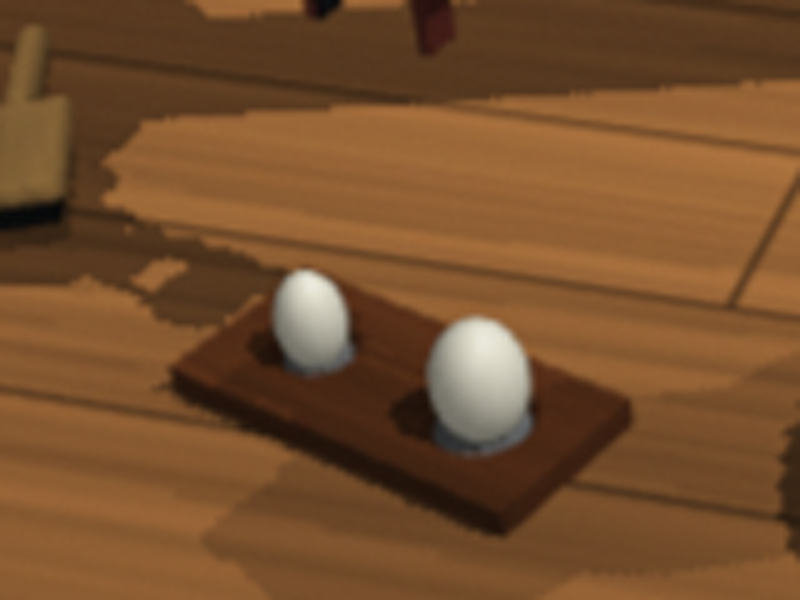

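View pics/top12.png

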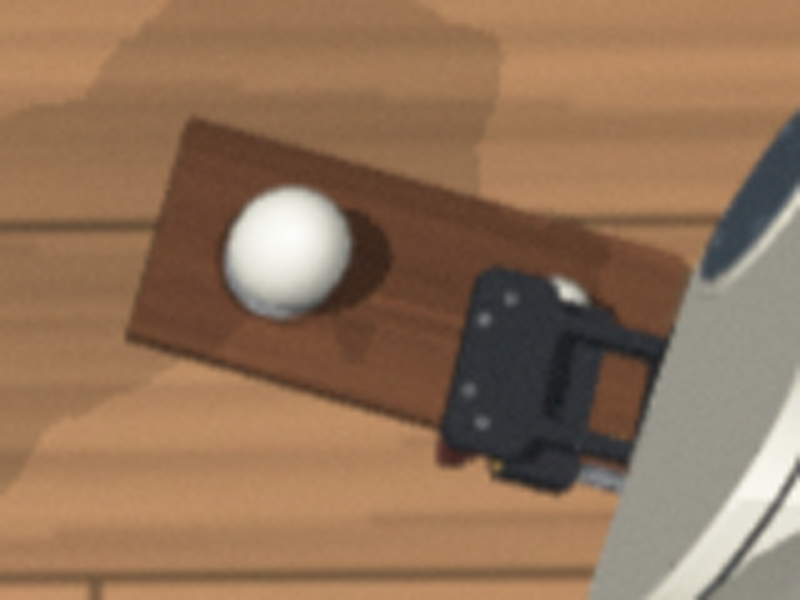

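Both eggs are in their pockets, but the small egg's outline leans slightly left in the scene view. I'll move the arm aside and measure both leans.

```bash
python3 -m crank '[{"travel":[0.3,0.4,0],"turn":0},{"travel":[0.2,0.7,0],"turn":0},{"travel":[0.2,0.7,0],"turn":0},{"travel":[0.2,0.7,0],"turn":0},{"travel":[0,0.7,0],"turn":0},{"travel":[0,0.5,0],"turn":0},{"travel":[0,0.3,0],"turn":0},{"travel":[0,0,0],"turn":0},{"travel":[0,0,0],"turn":0}]'
python3 - <<'E'
from h import *
def pr(n,p): return cv2.projectPoints(np.float64([p]),I[n]["rvec"],I[n]["tvec"],I[n]["camera_matrix"],None)[0].ravel().round(1)
for x,y,h in((566,-193,70),(531,-308,58)): print([(n,pr(n,(x,y,11)),pr(n,(x,y,11+h))) for n in I])
for n,u,v in(("scene",170,210),("top",410,175)):
    p=imaging.get_image(n)
    m=((p.min(2)>120)&(np.ptp(p.astype(int),axis=2)<25)).astype(np.uint8)
    a=m[v-60:v+60,u-80:u+80]
    k,l,s,c=cv2.connectedComponentsWithStats(a)
    for i in range(1,k):
        if s[i,4]>60:
            q=cv2.findContours((l==i).astype(np.uint8),0,1)[0][0]
            print(n,s[i],c[i]+[u-80,v-60],cv2.fitEllipse(q))
    cv2.imwrite(f"pics/{n}13.png",cv2.resize(p[v-60:v+60,u-80:u+80],None,fx=5,fy=5,interpolation=cv2.INTER_CUBIC))
E
```

```text
t: 24.8
ee_pos: [463.3, -73.1, 195.4]
orientation: [-0.424, -3.09, 0.005]
ft_force: [0.4, 0.7, 0.7]
width: 70.3
[('scene', array([186.6, 234.4]), array([183.2, 213.9])), ('top', array([385.7, 167. ]), array([391.8, 160.3]))]
[('scene', array([153.7, 220.6]), array([150.1, 204. ])), ('top', array([435.1, 181.1]), array([442.8, 176.3]))]
scene [ 56  55  13  16 161] [152.18012422 212.32919255] ((62.1820182800293, 62.31646728515625), (11.066377639770508, 16.393596649169922), 148.89512634277344)
scene [ 87  64  19  21 289] [186.26297578 223.816609  ] ((96.23939514160156, 73.79210662841797), (15.936735153198242, 21.171653747558594), 146.86972045898438)
top [  0   8   5  37 101] [331.13861386 136.3960396 ] ((1.4858540296554565, 15.918630599975586), (3.2230257987976074, 45.54069137573242), 2.8839614391326904)
top [   0    9   90  111 6827] [375.57829208 177.0398418 ] ((43.843788146972656, 66.34095764160156), (97.50664520263672, 114.91802978515625), 161.9713134765625)
top [ 85  21  13  99 544] [421.26838235 188.30147059] ((92.28401947021484, 86.7524185180664), (5.6687822341918945, 146.12158203125), 175.53884887695312)
top [ 98  56  20  18 278] [437.35611511 179.18705036] ((107.38115692138672, 64.16471862792969), (15.832147598266602, 20.506786346435547), 62.73891830444336)
top [  0 107  68  13 679] [361.80559647 229.06185567] ((30.36236000061035, 113.85323333740234), (12.51669692993164, 72.45824432373047), 91.15559387207031)
```

View pics/top13.png

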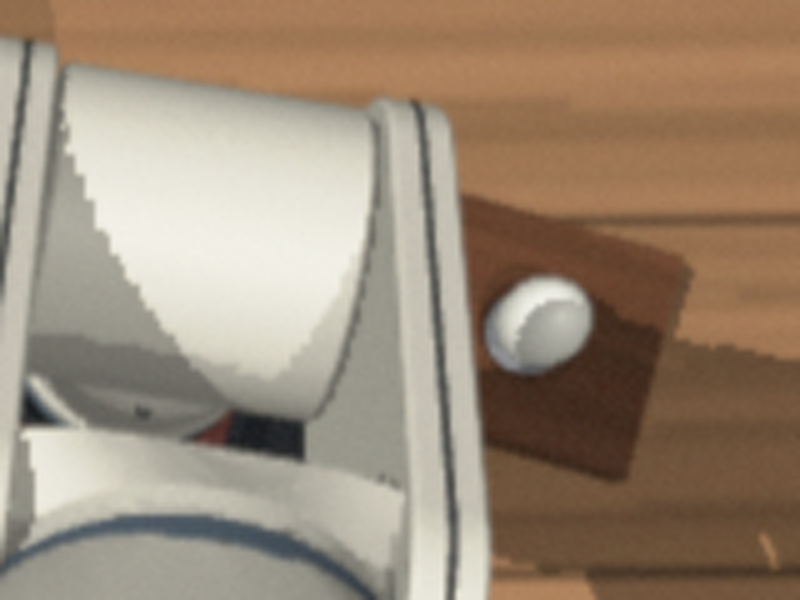

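View pics/scene13.png

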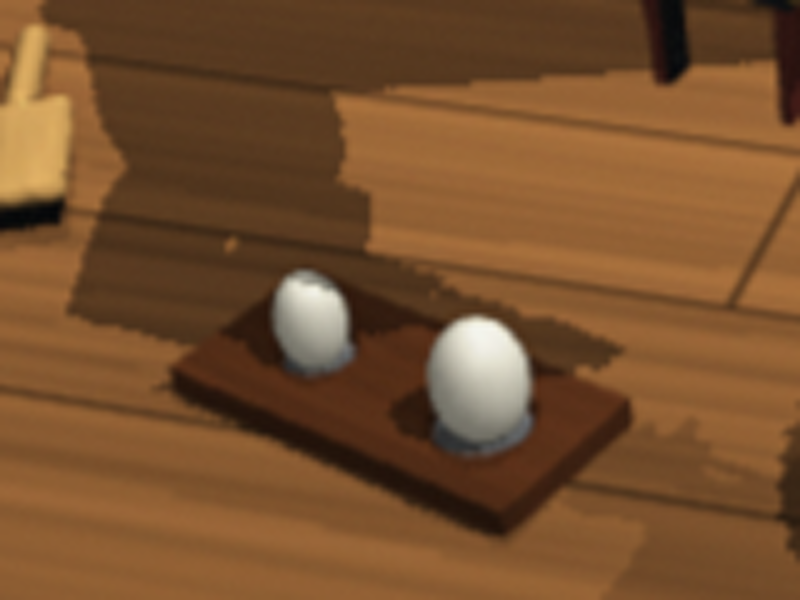

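Upright projects as a lean of about 9° (large) and 12° (small) in the scene view. The small egg may lean a bit more than that, so I'll get a clean view and fit it properly.

```bash
python3 -m crank '[{"travel":[0,0.6,0],"turn":0},{"travel":[0,0.7,0],"turn":0},{"travel":[0,0.7,0],"turn":0},{"travel":[0,0.7,0],"turn":0},{"travel":[0,0.7,0],"turn":0},{"travel":[0,0.7,0],"turn":0},{"travel":[0,0.5,0],"turn":0},{"travel":[0,0.3,0],"turn":0},{"travel":[0,0,0],"turn":0},{"travel":[0,0,0],"turn":0}]'
python3 - <<'E'
from h import *
for n,u,v in(("scene",170,215),("top",410,175)):
    p=imaging.get_image(n); cv2.imwrite(f"pics/{n}14full.png",p)
    cv2.imwrite(f"pics/{n}14.png",cv2.resize(p[v-45:v+45,u-60:u+60],None,fx=6.6,fy=6.6,interpolation=cv2.INTER_CUBIC))
E
```

```text
t: 25.9
ee_pos: [535.3, 159.7, 193.1]
orientation: [-0.451, -3.087, 0.008]
ft_force: [0.1, 0.2, 0.3]
width: 70.2
```

View pics/top14.png

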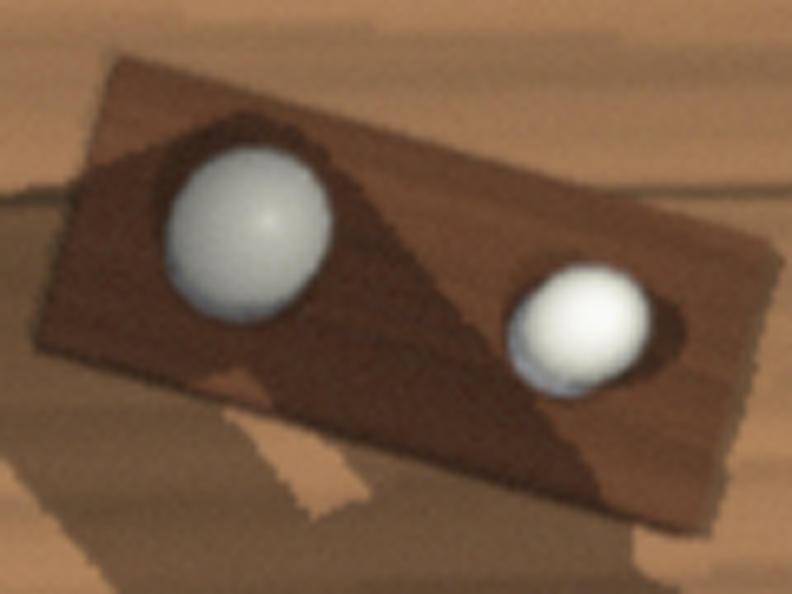

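View pics/scene14.png

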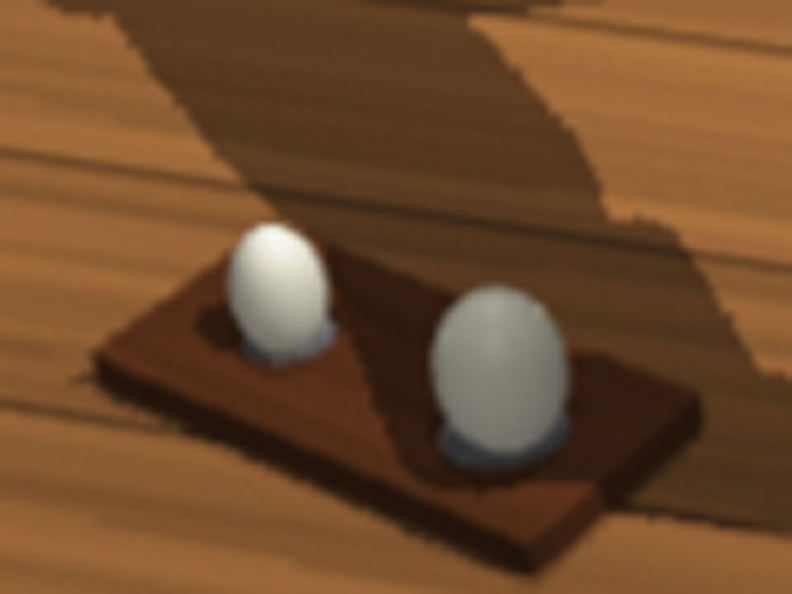

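```bash
cat > ov.py <<'E'
from h import *
def surf(x,y,z0,D,H,off,t=(0,0)):
    th=np.linspace(0,np.pi,60);ph=np.linspace(0,2*np.pi,72)
    T,P=np.meshgrid(th,ph); zw=H/2-off
    c=np.cos(T); zz=np.where(c>0,(H-zw)*c,zw*1.05*c)
    p=np.stack([D/2*np.sin(T)*np.cos(P),D/2*np.sin(T)*np.sin(P),np.maximum(zz+zw,0)],-1).reshape(-1,3)
    R=cv2.Rodrigues(np.array([t[0],t[1],0.]))[0]
    return p@R.T+[x,y,z0]
def hull(n,p):
    q=cv2.projectPoints(p,I[n]["rvec"],I[n]["tvec"],I[n]["camera_matrix"],None)[0]
    return cv2.convexHull(q.astype(np.float32)).reshape(-1,2)
k=6.6
E
python3 - <<'E'
from ov import *
# bbox + measurements in crop coords -> pixel, per view
obs={"L":{"scene":(431,570,286,455),"top":(168,333,145,312)},"S":{"scene":(228,330,223,358),"top":(522,650,264,385)}}
off={"scene":(110,170),"top":(350,130)}
ini={"L":(566,-193,54,70,3),"S":(531,-308,40,58,2)}
for e in "LS":
    x,y,D,H,o=ini[e]
    def r(v):
        out=[]
        for i,n in enumerate(("scene","top")):
            h=hull(n,surf(v[0],v[1],11,D,H,o,v[2:4]))
            h=(h-off[n]+.5)*k-.5+(v[4:6] if n=="scene" else 0)
            b=obs[e][n]; out+=[h[:,0].min()-b[0],h[:,0].max()-b[1],h[:,1].min()-b[2],h[:,1].max()-b[3]]
        return np.array(out+list(np.array(v[2:4])*5))
    s=least_squares(r,[x,y,0,0,0,0],diff_step=1e-3,x_scale=[1,1,.1,.1,5,5])
    print(e,s.x.round(3),s.fun.round(1)); 
    s0=least_squares(lambda w:r([w[0],w[1],0,0,w[2],w[3]]),[x,y,0,0],diff_step=1e-3)
    print(' upright',s0.x.round(1),s0.fun.round(1))
    for n in("scene","top"):
        f=f"pics/{n}15.png" if e=="S" else f"pics/{n}14.png"
        im=cv2.imread(f); w=s0.x
        h=hull(n,surf(w[0],w[1],11,D,H,o)); h=(h-off[n]+.5)*k-.5+(w[2:4] if n=="scene" else 0)
        cv2.polylines(im,[h.round().astype(int)],True,(0,255,0),1); cv2.imwrite(f"pics/{n}15.png",im)
E
```

```text
L [ 565.408 -190.734   -0.       0.      -3.108    7.671] [ 1.3 -1.3  3.9 -3.9  2.2 -2.2  4.2 -4.3 -0.   0. ]
 upright [ 565.4 -190.7   -3.1    7.7] [ 1.3 -1.3  3.9 -3.9  2.2 -2.2  4.2 -4.3  0.   0. ]
S [ 531.311 -307.168   -0.      -0.      -2.298    6.222] [ 1.2 -1.2  4.6 -4.6  0.8 -0.8  1.7 -1.8 -0.  -0. ]
 upright [ 531.3 -307.2   -2.3    6.2] [ 1.2 -1.2  4.6 -4.6  0.8 -0.8  1.7 -1.8  0.   0. ]
```

View pics/top15.png

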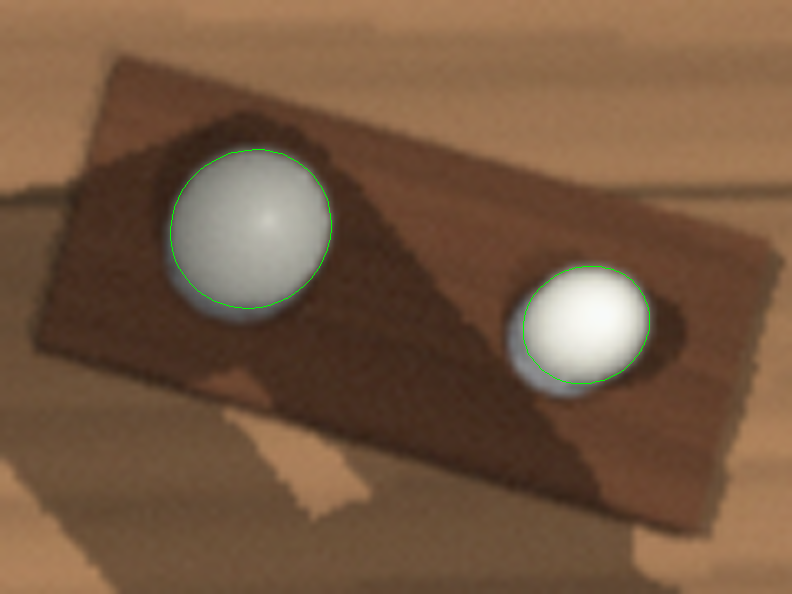

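View pics/scene15.png

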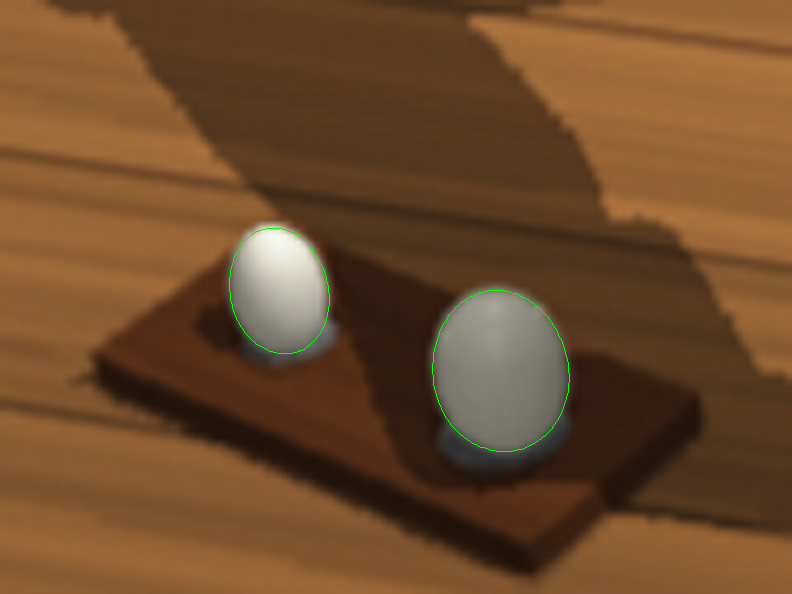

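The upright model outlines match both eggs in both views. By the top-view calibration they stand 2.6 mm (large) and 1 mm (small) from their pocket centres. Handing in.

```bash
python3 -c "
from workcell import workorder
print(workorder.close_job())"
```

```text
the job is handed in; nothing more can be done
None
```

I put the large egg in the wide pocket and the small egg in the narrow pocket. Each was lowered until the descent stopped at the expected floor height, then released, and I handed the job in at about 26 s. No verdict came back.

My last checks before handing in:
- **Position:** by the top camera, the large egg stood about 2.6 mm from its pocket's centre and the small egg about 1 mm.
- **Upright:** outlines drawn for upright eggs matched both eggs in both camera views.
- **Forces:** the readings I printed between moves stayed within about 2 N. They do not show what happened during a move.
- **Clear of everything:** the gripper was well away from the eggs and the tray, at 193 mm height.

**Disagreements:**
- The scene camera read positions about 5 mm further in x than the top camera, the same for eggs and pockets. I therefore worked from differences, and it did not affect placement.
- The small egg first looked as if it leaned; the outline check showed this was only perspective.
- The gripper itself was tilted about 2° while setting the small egg down.

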